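# Hold the lint scraper over the filter screen to check its fit

### The job

Slide the clear guard of the lint filter box fully open first; then pick up the orange lint scraper, carry it over the toolbox, and hold it teeth down and level about one centimetre above the filter screen, centred on it and with its length along the screen's long way, so that I can check its fit. The scraper must not touch the filter box, its guard or the things around, the toolbox, bottle, dipper and brush stay where they are, and you finish still holding the scraper steady there with the guard left open.

Things in the scene. Friction and masses are not known exactly. Their poses are not given: they have to be found in the camera images.
- filterbox: Fixed white plastic box, 200 (its x) x 170 (its y) x 60 mm high, open on top, on the stainless tray (floor 4 mm above the work surface). Origin: centre of its underside, z up; yaw within +-0.3 rad. Walls 15 mm; filter screen inside, 30 mm above the underside. Two aluminium tracks at x = +-95 mm (tops at 70 mm) run out to y = 250 mm, on feet at y = 243 mm.
- filter (a point): Centre of the top face of the filter screen (dark with a steel grid), 170 mm long along its x, 140 mm wide along its y, 30 mm below the box's rim. Axes as the filter box's; z up.
- guard (a joint): Position of the guard along its track in m: 0 shut (covering the screen), 0.16 fully open, moving along the filter box's +y. It starts between 0 and 0.03. It stays where it is left; about 2 N moves it slowly.
- guard_handle (a point): Centre of the top of the guard's handle: blue upright bar, 70 (box's x) x 12 (y) x 36 mm high, in the middle of the clear guard, a flat level sheet 180 x 160 x 5 mm with blue border. This point is 103 mm above the box's underside; the guard's upper face is 36 mm below it. Can be gripped from above across its 12 mm. Axes as the box's.
- scraper: Loose orange plastic lint scraper, 110 (its x) x 30 (its y) x 70 mm high, 60 to 120 g, standing on the tray on two rows of teeth. Origin: middle of its underside, level with the teeth tips; z up. From the tips up: teeth and back, 110 x 30 mm, to 32 mm, then a grip bar 90 mm long, 18 mm thick (along y), from 32 to 70 mm. It is the same turned half round.
- toolbox: Closed red steel toolbox, 204 (its x) x 104 x 84 mm high, 1.6 kg, loose, standing between scraper and filter box; leave alone. Origin at the centre of its underside.
- bottle: Closed green glass bottle, 66 mm diameter, 190 mm tall, standing loose; leave alone. Origin at the centre of its underside.
- dipper: Aluminium dipper, a cup of 100 mm diameter and 70 mm high with a bar handle reaching to 155 mm from its axis along its +x, top at 81 mm, loose; leave alone. Origin at the centre of its underside.
- brush: Purple scrubbing brush, 50 (its x) x 170 (its y) x 42 mm high, lying loose on its bristles; leave alone. Origin at the centre of its underside.
There are look-alikes about, which are no part of the job. What is meant by the scraper is not turquoise, and is the larger of those in its own colour.

How it is judged (in metres and radians):
On the way, in this order (a step that is already met when the one before it is completed fails the run):
1. the guard is fully open while the scraper still stands in its place (value of joint guard above 0.14 m and distance of scraper from where it was at the start of the episode below 0.03 m), for 0.2 s.
2. the scraper is carried over the toolbox, higher than its top and on the filter box's side or above it (height (world z) of scraper above 0.088 m and y of scraper in the frame of toolbox above -0.05 m), for 0.05 s.
At the end, for the whole second after the job is handed in: The gripper holds the scraper steady, teeth 3-20 mm above the screen and not touching, centred within 12 mm, length within 0.14 rad of the screen's long way, tilt under 0.12 rad; guard open over 135 mm; toolbox, bottle, dipper and brush upright and within 20 mm of their starts (value of joint guard above 0.135 m and z of scraper in the frame of filter between 0.003 and 0.02 m and horizontal distance between scraper and filter below 0.012 m and angle between the x axis of scraper and the x axis of filter, either way round below 0.14 rad and angle between scraper's own z axis and vertical below 0.12 rad and contact force between scraper and filterbox below 0.2 N and contact force between the fingers and scraper above 1 N and linear speed of scraper below 0.02 m/s and distance of each of toolbox, bottle, dipper, brush from where it was at the start of the episode below 0.02 m and angle between each of toolbox, bottle, dipper, brush's own z axis and vertical below 0.25 rad); the arm keeps its last pose, push and grip.
It fails at once if the scraper touches the filter box or its guard (contact force between scraper and filterbox above 0.5 N).
It fails at once if the scraper touches the toolbox, bottle, dipper or brush (contact force between scraper and toolbox above 0.5 N or contact force between scraper and bottle above 0.5 N or contact force between scraper and dipper above 0.5 N or contact force between scraper and brush above 0.5 N).
It fails at once if the toolbox, bottle, dipper or brush is displaced or knocked over (distance of any of toolbox, bottle, dipper, brush from where it was at the start of the episode above 0.02 m or angle between any of toolbox, bottle, dipper, brush's own z axis and vertical above 0.25 rad).
It also fails if it takes over 59 s, if anything falls off the work surface, if the arm or the gripper's body presses on something with over 40 N, if the wrist force passes 120 N, or if a joint passes its speed limit or range.

### The arm

A 6-joint arm with a two-finger parallel gripper is mounted at the origin on the work surface. World frame = base frame: x ahead of the robot, y to its left, z up, the work surface at z = 0. Lengths are in mm, angles in degrees, forces in N, time in s.
With the tool pointing down it reaches from about 400 to 825 mm from the base axis. Payload 7 kg.
Tool frame: the origin (TCP) lies midway between the tips of the shut fingers; the grasp point (between the pads) lies 19 mm behind it; z points along the fingers, y is the direction in which the jaws open and shut (so a half turn about z gives the same grasp; the last joint's range is limited). The gripper opens to 85 mm and grips with 20 to 120 N. Pads are 22 mm wide; open, the fingers measure 114 mm over their backs; the gripper's body (76 mm by 85 mm) begins 54 mm behind the grasp point. The pads swing forward as they close: fully open they stand 13 mm farther back than shut.
Start: joints at [86.121, 20.546, 0.682, 0, -70.136, -16.507], TCP at [235.137, 632.697, 231.302] pointing down, gripper open.
Joint ranges: [-176.03, 176.03], [-82.01, 121.73], [-58.28, 71.71], [-173.87, 95.51], [-174.79, -0.11], [-173.66, 173.66]. Speed limits (degrees/s): [136.94, 136.94, 172.46, 180, 180, 180].

### API

Orientations are given as [roll, pitch, yaw] about the fixed x, y, z axes, in that order (R = Rz(yaw) Ry(pitch) Rx(roll)).
In Python, from bench import manip, imaging, finish_job gives the robot as it stands.
- The arm moves only by the tool play_rows, never from a script. Its arguments are lists of equal length, an entry for each row: "slide": the shift along the tool's x, y, z in m, a list of three; "angular": the turn, a rotation vector about the tool's x, y, z in units of 6 degrees (1.0 is 6 degrees), a list of three. A call has 1 to 8 rows; each row is the pose to reach, as a shift and turn from the pose commanded when the call began, along the tool's axes at that moment; what a row does not reach only later rows make up. A row lasts 1/12 s, in which the tool goes at most 41.7 mm and 7.16 degrees, less where a joint would pass 70% of its speed; a pose out of reach is approached as far as the arm can. A call with a gripper value outside its range is refused whole. "gripper" is the opening, from 0 (shut) to 1 (fully open), set as the call begins (left out, the last holds). The fingers move at their own pace and stop on an object; "grip_force" is the grip in N (left out, the last holds). Time passes only in rows, so rows that repeat a pose let the fingers close. It gives the time, the measured TCP pose, the force and the opening at its end, in the units of the state.
- manip.state(): the state, without advancing time (a new reading comes with each control period).
- imaging.read_camera(name): name is "side" or "top"; returns a dict with "pixels" (420x560x3 uint8, red, green, blue), "vertical_fov" (degrees; the focal length in pixels is half the picture's height over the tangent of half this angle, whatever the lens; pixels are square), "cx", "cy" (the principal point, pixels), "origin" and "rotation" of the camera in the world. Camera axes: x right, y up, looking along -z (the intrinsics and any distortion apply to the point x, -y, -z); pixel columns grow to the right and rows downward; lengths in mm; the calibration is good to about 2 mm. A picture is of the moment at which its call begins. There is no depth.
- finish_job(): hands the job in, once; it reports no verdict.
The state is a dict: "t": time; "qpos": joint angles; "joint_vel": joint speeds; "joint_efforts": joint torques, N m; "ee_pos": TCP position; "orientation": TCP orientation; "wrist_force": force on the tool from outside, world axes, zero at the start; "torque": the same for the moment, N m; "finger_gap": opening from 0.0 (shut) to 1.0 (fully open).
Only numpy, scipy, OpenCV 4.12 (cv2) and the standard library are available. Lean on these libraries where they do the work, as an engineer would, in place of code of your own. Each camera call takes 0.05 s, during which the arm holds its last target. There are 200 camera calls.

## Working session

There is one attempt and no reset: what is moved stays moved. The work goes in short steps, Python scripts to look and compute and a tool call to move; the robot and the scene stay as the last step left them, time stands still between calls to the robot, and variables do not carry over. Pictures are saved under pics/ and viewed, about 8 in all and at most 12, crops included, and the job is handed in when it is done.

Besides the shell and the picture viewer there is one more tool, called after ">>>" as name(argument=value, ...) on one line, values as JSON. play_rows: Moves the arm, as the interface text tells. Its arguments: {"type":"object","properties":{"slide":{"type":"array","items":{"type":"array","items":{"type":"number"}}},"angular":{"type":"array","items":{"type":"array","items":{"type":"number"}}},"gripper":{"type":"number"},"grip_force":{"type":"number"}},"required":["slide","angular"]}

```bash
ls; mkdir -p pics
python3 - <<'E'
from bench import manip, imaging
import cv2, pickle
print(manip.state())
for n in ("top","side"):
    d=imaging.read_camera(n); pickle.dump(d,open(f"{n}0.pkl","wb"))
    cv2.imwrite(f"pics/{n}0.png",cv2.resize(d["pixels"][:,:,::-1],None,fx=1.42,fy=1.42,interpolation=cv2.INTER_CUBIC))
    print({k:v for k,v in d.items() if k!="pixels"})
E
```

```text
pics
{'t': 0.0, 'qpos': array([ 8.61211607e+01,  2.05926251e+01,  6.34936491e-01, -1.87644664e-02,
       -7.01342735e+01, -1.65070537e+01]), 'joint_vel': array([ 0.03971834, -0.01509104, -0.01577226, -0.0178034 ,  0.05487154,
       -0.03017328]), 'joint_efforts': array([ 7.91576076e-04, -5.83330178e+01,  2.93405682e+01,  6.93603024e+00,
       -5.84150461e-03,  2.92641836e-06]), 'ee_pos': array([234.99537306, 632.28499367, 230.36332781]), 'orientation': array([ 1.79906816e+02, -9.21912874e-03, -2.03922762e+01]), 'wrist_force': array([ 1.07494284, -0.5470751 , -0.06892774]), 'torque': array([-0.00739921, -0.01342428, -0.02708669]), 'finger_gap': 1.0003942796712453}
{'vertical_fov': 43.98989489044137, 'cx': 272.5151593590035, 'cy': 200.50003740601937, 'origin': array([ 267.30130223, -283.50717726, 1456.30771024]), 'rotation': array([  9.46197116,   1.67817918, -91.23672615])}
{'vertical_fov': 43.37598570268726, 'cx': 280.71880329762564, 'cy': 223.0046276134297, 'origin': array([  456.52778312, -1227.16175736,   880.36879733]), 'rotation': array([50.42821204,  0.51525452, -4.55061978])}
```

View pics/top0.png

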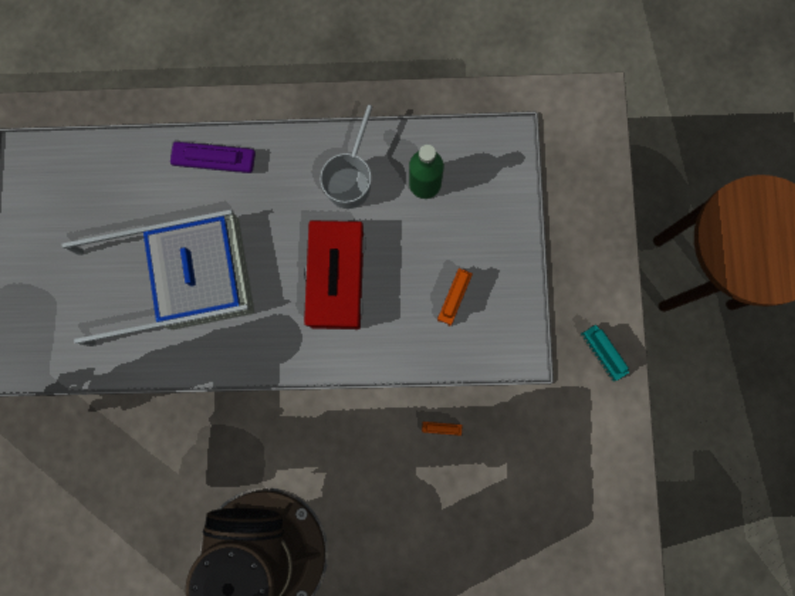

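View pics/side0.png

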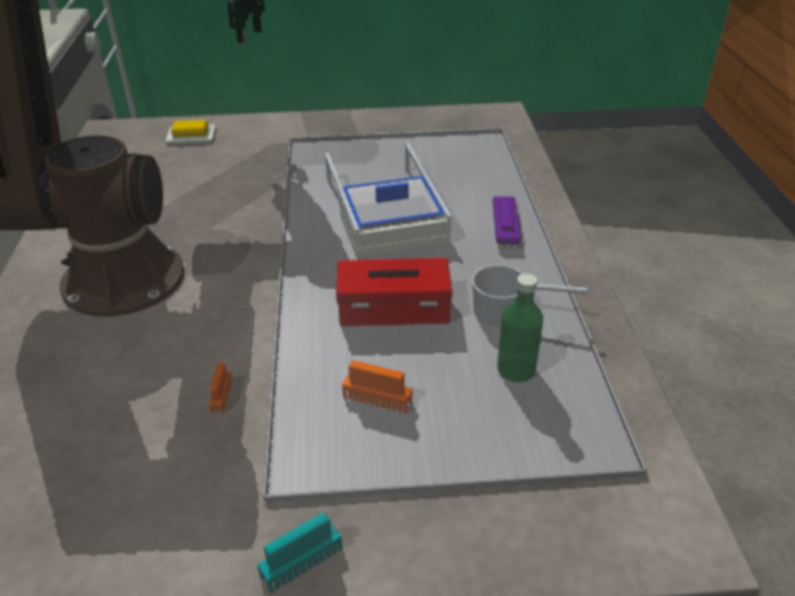

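```bash
cat > h.py <<'E'
import numpy as np, cv2, pickle
from scipy.spatial.transform import Rotation as R
from scipy.optimize import least_squares
S=1.42
def cam(d):
    return dict(f=d["pixels"].shape[0]/2/np.tan(np.radians(d["vertical_fov"]/2)),c=np.array([d["cx"],d["cy"]]),o=d["origin"],R=R.from_euler("xyz",d["rotation"],degrees=True).as_matrix())
def proj(c,P):
    q=(np.atleast_2d(P)-c["o"])@c["R"]
    return c["c"]+c["f"]*np.c_[q[:,0],-q[:,1]]/-q[:,2:3]
def ray(c,uv,z):
    d=c["R"]@np.array([*( (np.array(uv)-c["c"])/c["f"]*[1,-1]),-1]); return c["o"]+d*(z-c["o"][2])/d[2]
def T(p,P):
    P=np.atleast_2d(np.array(P,float)); a=p[2]; M=np.array([[np.cos(a),-np.sin(a),0],[np.sin(a),np.cos(a),0],[0,0,1]])
    return P@M.T+[p[0],p[1],0]
def box(x,y,z0,z1):
    return [(i*x/2,j*y/2,z) for z in (z0,z1) for i,j in ((-1,-1),(1,-1),(1,1),(-1,1))]
def edges(img,c,P,col,sc,off):
    q=(proj(c,P)-off+0.5)*sc-.5
    for k in range(4):
        for a,b in ((k,(k+1)%4),(k+4,(k+1)%4+4),(k,k+4)):
            cv2.line(img,*[tuple(int(round(v*16)) for v in q[i]) for i in (a,b)],col,1,cv2.LINE_AA,4)
E
python3 - <<'E'
from h import *
D={n:pickle.load(open(n+"0.pkl","rb")) for n in("top","side")}; C={n:cam(D[n]) for n in D}
s=lambda u:(np.array(u)+.5)/S-.5
for n,u,z,l in [("top",(187,266),107,"handle"),("side",(392,186),107,"handle"),("top",(457,293),74,"scr"),("side",(377,373),74,"scr"),("top",(334,274),88,"tb"),("side",(394,272),92,"tb"),
 ("top",(450,318),74,"scr end"),("top",(465,271),74,"scr end"),("top",(183,249),107,"h end"),("top",(191,284),107,"h end"),("top",(145,235),71,"g"),("top",(225,217),71,"g"),("top",(241,304),71,"g"),("top",(157,321),71,"g"),
 ("top",(310,221),88,"tb"),("top",(362,222),88,"tb"),("top",(360,328),88,"tb"),("top",(305,326),88,"tb"),("side",(519,375),4,"bot"),("top",(427,152),194,"bottop"),("top",(346,168),74,"dip"),("top",(370,106),81,"diph"),("top",(212,157),46,"brush")]:
    print(l,n,ray(C[n],s(u),z).round(1))
E
```

```text
handle top [539.  126.1 107. ]
handle side [543.3 128.  107. ]
scr top [ 479.6 -379.6   74. ]
scr side [ 482.2 -386.9   74. ]
tb top [ 519.8 -148.4   88. ]
tb side [ 526.5 -149.9   92. ]
scr end top [ 432.4 -364.8   74. ]
scr end top [ 521.5 -396.4   74. ]
h end top [571.9 134.5 107. ]
h end top [504.5 117.8 107. ]
g top [609.9 220.8  71. ]
g top [641.4  64.8  71. ]
g top [469.6  31.6  71. ]
g top [441.  192.2  71. ]
tb top [ 624.1 -103.3   88. ]
tb top [ 619.3 -202.9   88. ]
tb top [ 416.2 -195.9   88. ]
tb top [422.5 -93.1  88. ]
bot side [ 721.1 -339.8    4. ]
bottop top [ 717.1 -327.3  194. ]
dip top [ 732.3 -172.5   74. ]
diph top [ 855.6 -222.    81. ]
brush top [773.2  99.2  46. ]
```

```bash
cat > ov.py <<'E'
from h import *
def overlay(tag,fb,j,scr,tb,out,top_off=(35,125),side_off=(210,90)):
    D={n:pickle.load(open(n+tag+".pkl","rb")) for n in("top","side")}
    ims=[]
    for n,crops in (("top",[(40,140,145,110),(210,140,145,110)]),("side",[(220,95,145,110),(220,170,145,110)])):
        c=cam(D[n]); row=[]
        for x,y,w,h in crops:
            im=cv2.resize(np.ascontiguousarray(D[n]["pixels"][y:y+h,x:x+w,::-1]),(400,300),interpolation=cv2.INTER_CUBIC); sc=400/w
            off=np.array([x,y])
            sh=lambda P:np.array(P)
            edges(im,c,T(fb,box(200,170,4,64)),(0,255,255),sc,off)
            edges(im,c,T(fb,sh(box(70,12,71,107))+[0,j,0]),(0,0,255),sc,off)
            edges(im,c,T(fb,sh(box(180,160,66,71))+[0,j,0]),(0,255,0),sc,off)
            edges(im,c,T(scr,box(90,18,36,74)),(255,255,0),sc,off)
            edges(im,c,T(scr,box(110,30,4,36)),(255,0,255),sc,off)
            edges(im,c,T(tb,box(204,104,4,88)),(255,255,0),sc,off)
            row.append(im)
        ims.append(np.hstack(row))
    cv2.imwrite(out,np.vstack(ims))
E
python3 - <<'E'
from ov import *
# guard centre 541,127 ; guess joint 15
a=.185;j=15
fb=(541.3+np.sin(a)*j,127-np.cos(a)*j,a)
overlay("0",fb,j,(479,-383,np.arctan2(-32,89)),(522,-149,-.03+.0),"pics/o1.png")
E
```

```text
(no output)
```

View pics/o1.png

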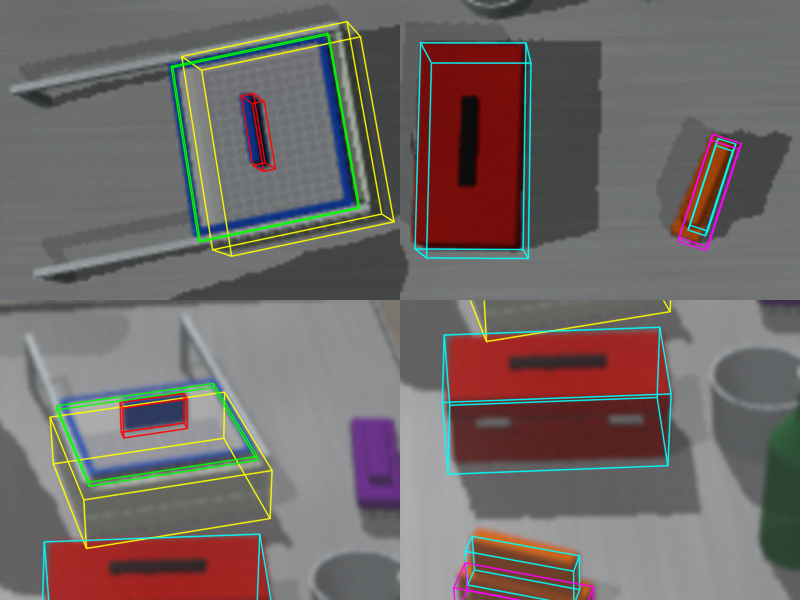

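```bash
cat > fit.py <<'E'
from h import *
from scipy.optimize import minimize
K=4
def mask(d,kind):
    im=cv2.resize(d["pixels"],None,fx=K,fy=K,interpolation=cv2.INTER_CUBIC); h,s,v=cv2.split(cv2.cvtColor(im,cv2.COLOR_RGB2HSV)); h=h.astype(int)
    m={"orange":(h>5)&(h<18)&(s>170),"red":((h<5)|(h>172))&(s>150),"blue":(h>105)&(h<130)&(s>120)}[kind]
    return m.astype(np.uint8)
def near(m,c,p,r,z):
    u=proj(c,[[p[0],p[1],z]])[0]; w=np.zeros_like(m); rr=int(r*c["f"]/np.linalg.norm(c["o"]-[p[0],p[1],z])*K)
    cv2.circle(w,tuple(int(v*K) for v in u),rr,1,-1); return m*w
def sil(c,p,parts,shape,hull):
    w=np.zeros(shape,np.uint8); Q=[proj(c,T(p,b)) for b in parts]
    if hull: Q=[np.vstack(Q)]
    for q in Q:
        cv2.fillConvexPoly(w,cv2.convexHull((((q+.5)*K-.5)*16).round().astype(np.int32)),1,cv2.LINE_8,4)
    return w
def fit(D,kind,p0,parts,r,z,hull=False,fill=False):
    M={}
    for n in D:
        c=cam(D[n]); m=near(mask(D[n],kind),c,p0,r,z)
        if fill:
            h=cv2.convexHull(cv2.findNonZero(m)); m=np.zeros_like(m); cv2.fillConvexPoly(m,h,1)
        M[n]=(c,m)
    def cost(x,only=None):
        p=(x[0],x[1],x[2]/100); return sum((sil(c,p,parts,m.shape,hull)!=m).sum()/m.sum() for n,(c,m) in M.items() if only in(None,n))
    x0=np.array([p0[0],p0[1],p0[2]*100])
    for o in (None,"top","side"):
        r_=minimize(cost,x0,(o,),method="Nelder-Mead",options=dict(initial_simplex=x0+np.vstack([np.zeros(3),np.eye(3)*6]),xatol=.1,fatol=1e-4))
        print(kind,o,r_.x.round(1),round(r_.fun,3))
        if o is None: best=r_.x
    return best[0],best[1],best[2]/100
E
python3 - <<'E'
from fit import *; from ov import overlay
D={n:pickle.load(open(n+"0.pkl","rb")) for n in("top","side")}
s=fit(D,"orange",(479,-378,-.34),[box(90,18,36,74),box(110,30,4,36)],90,40)
t=fit(D,"red",(522,-148,-.03),[box(204,104,4,88)],160,50,fill=True)
g=fit(D,"blue",(541,129,.185),[box(180,160,66,71),box(70,12,71,107)],150,75,hull=True,fill=True)
overlay("0",g,0,s,t,"pics/o2.png")
E
```

```text
orange None [ 479.6 -377.4  -44.5] 2.768
orange top [ 481.4 -377.9  -42.7] 0.119
orange side [ 503.3 -322.5 -161.6] 2.0
red None [ 525.5 -145.4   -1.6] 0.328
red top [ 523.5 -146.    -3.1] 0.086
red side [ 526.4 -132.4   -9.3] 0.223
blue None [542.7 133.7  17.2] 0.119
blue top [542.7 131.3  17.5] 0.01
blue side [544.2 140.6  16.6] 0.052
```

View pics/o2.png

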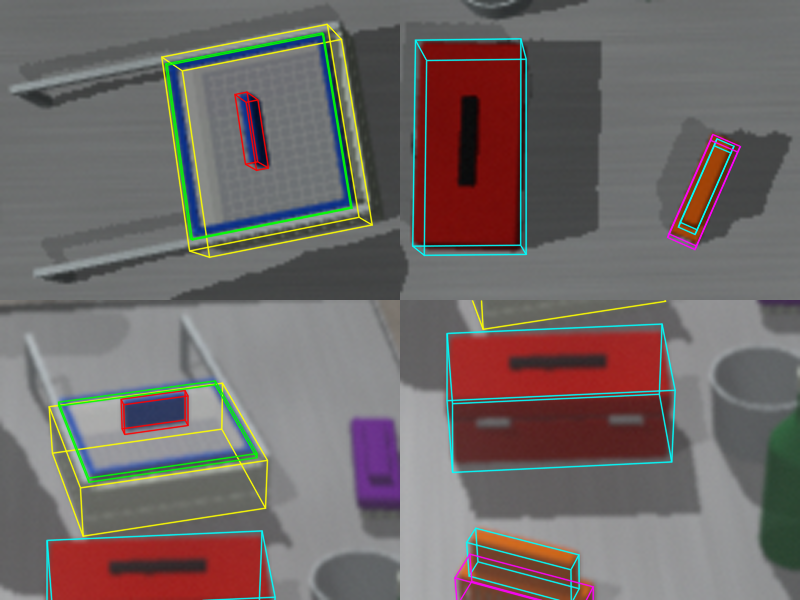

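```bash
sed -i 's/(h>5)&(h<18)&(s>170)/(h>=4)\&(h<22)\&(s>130)\&(v>60)/; s/((h<5)|(h>172))&(s>150)/((h<4)|(h>170))\&(s>110)/' fit.py && sed -i 's/(400,300)/(400,303)/' ov.py
python3 - <<'E'
from fit import *
D={n:pickle.load(open(n+"0.pkl","rb")) for n in("top","side")}
hsv=cv2.cvtColor(D["side"]["pixels"],cv2.COLOR_RGB2HSV)
print(hsv[262:286:4,265].tolist(), hsv[190,250:300:10].tolist(), hsv[212,250:300:10].tolist())
s=fit(D,"orange",(479,-378,-.43),[box(90,18,36,74),box(110,30,4,36)],90,40)
t=fit(D,"red",(522,-148,-.03),[box(204,104,4,88)],160,50,fill=True)
for n in D: print(n,(proj(cam(D[n]),[[235,632.3,230.4],[0,0,0]])+.5)*S)
E
```

```text
[[12, 201, 169], [10, 161, 109], [10, 161, 108], [10, 173, 121], [9, 158, 113], [9, 138, 105]] [[1, 201, 164], [1, 177, 130], [0, 157, 101], [0, 139, 90], [0, 123, 79]] [[1, 116, 86], [1, 132, 83], [0, 140, 80], [2, 150, 78], [0, 137, 78]]
orange None [ 480.8 -377.9  -42.8] 0.433
orange top [ 481.5 -378.1  -42.6] 0.057
orange side [ 480.8 -368.2  -65.6] 0.32
red None [ 525.3 -145.2   -2.4] 0.187
red top [ 525.6 -145.8   -3.1] 0.067
red side [ 525.6 -135.9   -5.5] 0.107
top [[-141.13467547  440.2246062 ]
 [ 263.71824967  554.70434192]]
side [[250.91933583  44.67450631]
 [123.28295564 279.9607092 ]]
```

```bash
cat > plan.py <<'E'
import sys, numpy as np
from scipy.spatial.transform import Rotation as R
from bench import manip
x,y,z,yaw=map(float,sys.argv[1:5]); s=manip.state()
A=R.from_euler("xyz",s["orientation"],degrees=True); B=R.from_euler("xyz",[180,0,yaw],degrees=True)
d=A.inv().apply(np.array([x,y,z])-s["ee_pos"])/1000; w=(A.inv()*B).as_rotvec(degrees=True)/6
print("t",round(s["t"],2),"q",s["qpos"].round(1),"ee",s["ee_pos"].round(1),s["orientation"].round(1),"F",s["wrist_force"].round(1),"gap",round(s["finger_gap"],3))
print("slide",d.round(4),"ang",w.round(3),"rows",round(max(np.linalg.norm(d)/.0417,np.linalg.norm(w)*6/7.16),1))
E
python3 plan.py 542.5 131.5 190 10
```

```text
t 0.1 q [ 86.1  20.6   0.6  -0.  -70.1 -16.5] ee [235.  632.3 230.4] [179.9  -0.  -20.4] F [ 0.1 -0.1 -0.3] gap 0.997
slide [0.4628 0.3622 0.0411] ang [ 1.500e-02  3.000e-03 -5.066e+00] rows 14.1
```

>>> play_rows(slide=[[0.02,0.016,0],[0.05,0.039,0],[0.08,0.063,0],[0.112,0.087,0],[0.144,0.112,0],[0.176,0.137,0],[0.208,0.162,0],[0.24,0.188,0]], angular=[[0,0,-0.2],[0,0,-0.6],[0,0,-1],[0,0,-1.4],[0,0,-1.8],[0,0,-2.2],[0,0,-2.6],[0,0,-3]])

```text
t: 0.77
ee_pos: [395.1, 371.0, 231.1]
orientation: [180.0, 0.0, -2.2]
wrist_force: [0.6, 0.0, 0.4]
finger_gap: 1.003
```

```bash
python3 plan.py 542.5 131.5 190 10
```

```text
t 0.77 q [ 63.9   8.  -16.2  -0.  -65.8  23.8] ee [395.1 371.  231.1] [180.    0.   -2.2] F [0.6 0.  0.4] gap 1.003
slide [0.1567 0.2335 0.0412] ang [ 2.000e-03  2.000e-03 -2.041e+00] rows 6.8
```

>>> play_rows(slide=[[0.025,0.037,0.007],[0.05,0.074,0.014],[0.075,0.111,0.02],[0.1,0.148,0.027],[0.125,0.185,0.033],[0.145,0.215,0.038],[0.1567,0.2335,0.0412],[0.1567,0.2335,0.0412]], angular=[[0,0,-0.3],[0,0,-0.6],[0,0,-0.9],[0,0,-1.2],[0,0,-1.5],[0,0,-1.8],[0,0,-2.04],[0,0,-2.04]], gripper=0.6)

```text
t: 1.43
ee_pos: [542.6, 128.3, 188.4]
orientation: [179.9, 0.2, 9.7]
wrist_force: [0.2, 0.9, -0.4]
finger_gap: 0.602
```

```bash
python3 plan.py 542.5 131.5 190 10
python3 - <<'E'
from h import *
from bench import imaging
ims=[]
for n,(x,y,w,h) in (("top",(60,110,120,150)),("side",(190,20,120,150))):
    d=imaging.read_camera(n); pickle.dump(d,open(n+"1.pkl","wb")); 
    im=cv2.resize(d["pixels"][y:y+h,x:x+w,::-1],None,fx=3.3,fy=3.3,interpolation=cv2.INTER_CUBIC)
    for P in ([542.5,131.5,190],[542.5,131.5,107]):
        u=(proj(cam(d),[P])[0]-[x,y]+.5)*3.3; cv2.drawMarker(im,tuple(int(v) for v in u),(0,255,255),cv2.MARKER_CROSS,12,1)
    ims.append(im)
cv2.imwrite("pics/a1.png",np.hstack(ims))
E
```

```text
t 1.43 q [ 33.4  11.5 -17.7   0.  -60.9  66.2] ee [542.6 128.3 188.4] [179.9   0.2   9.7] F [ 0.2  0.9 -0.4] gap 0.602
slide [ 0.0005 -0.0032 -0.0016] ang [ 0.014  0.026 -0.051] rows 0.1
```

View pics/a1.png

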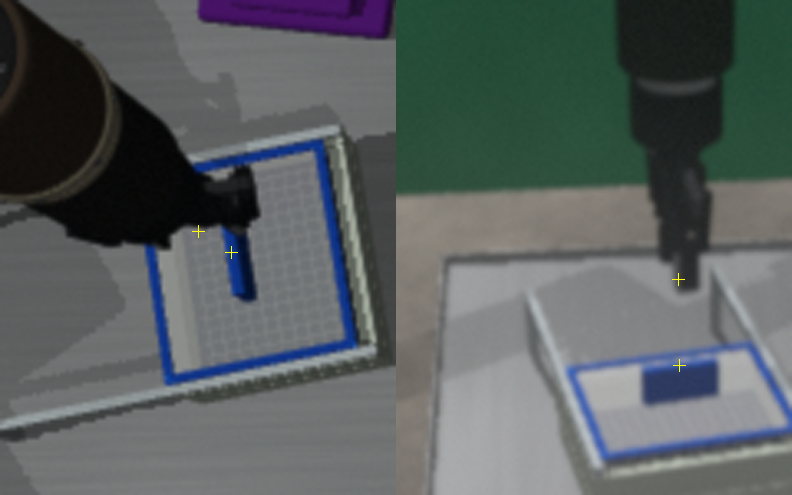

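```bash
python3 plan.py 542.5 132 79 10
```

```text
t 1.53 q [ 33.8  11.4 -17.7  -0.  -60.9  65.9] ee [541.6 131.5 189.3] [1.8e+02 1.0e-01 9.7e+00] F [-0.1  0.8  1.4] gap 0.594
slide [ 0.0012 -0.0004  0.1103] ang [ 0.004  0.014 -0.057] rows 2.6
```

>>> play_rows(slide=[[0,0,0.015],[0,0,0.035],[0,0,0.055],[0,0,0.075],[0,0,0.09],[0,0,0.102],[0.001,0,0.11],[0.001,0,0.11]], angular=[[0,0,0],[0,0,0],[0,0,-0.05],[0,0,-0.05],[0,0,-0.05],[0,0,-0.05],[0,0,-0.05],[0,0,-0.05]])

```text
t: 2.2
ee_pos: [541.3, 133.8, 78.7]
orientation: [180.0, 0.1, 10.2]
wrist_force: [0.8, -0.3, -0.3]
finger_gap: 0.597
```

>>> play_rows(slide=[[0,0,0],[0,0,0],[0,0,0],[0,0,0],[0,0,0],[0,0,0],[0,0,0],[0,0,0]], angular=[[0,0,0],[0,0,0],[0,0,0],[0,0,0],[0,0,0],[0,0,0],[0,0,0],[0,0,0]], gripper=0, grip_force=25)

```text
t: 2.87
ee_pos: [543.0, 133.6, 81.2]
orientation: [-180.0, -0.1, 10.2]
wrist_force: [-2.1, 1.3, 6.0]
finger_gap: 0.137
```

```bash
python3 plan.py 542.5 132 79 10
```

```text
t 2.87 q [ 33.9  18.  -25.1   0.  -46.8  66.3] ee [543.  133.6  81.2] [-1.80e+02 -1.00e-01  1.02e+01] F [-2.1  1.3  6. ] gap 0.137
slide [-0.0008  0.0015  0.0022] ang [-0.006 -0.016  0.026] rows 0.1
```

>>> play_rows(slide=[[0,-0.006,0],[0,-0.016,0],[0,-0.028,0],[0,-0.04,0],[0,-0.052,0],[0,-0.064,0],[0,-0.076,0],[0,-0.088,0]], angular=[[0,0,0],[0,0,0],[0,0,0],[0,0,0],[0,0,0],[0,0,0],[0,0,0],[0,0,0]])

```text
t: 3.53
ee_pos: [527.6, 220.4, 81.2]
orientation: [-180.0, -0.1, 10.2]
wrist_force: [1.2, -2.3, 6.0]
finger_gap: 0.132
```

>>> play_rows(slide=[[0,-0.01,0],[0,-0.02,0],[0,-0.03,0],[0,-0.038,0],[0,-0.044,0],[0,-0.05,0],[0,-0.054,0],[0,-0.054,0]], angular=[[0,0,0],[0,0,0],[0,0,0],[0,0,0],[0,0,0],[0,0,0],[0,0,0],[0,0,0]])

```text
t: 4.2
ee_pos: [518.2, 274.3, 81.2]
orientation: [-179.9, -0.1, 10.2]
wrist_force: [-1.2, 1.7, 5.3]
finger_gap: 0.136
```

```bash
python3 plan.py 542.5 132 79 10
```

```text
t 4.2 q [ 47.   20.2 -21.6   0.  -48.   53.2] ee [518.2 274.3  81.2] [-1.799e+02 -1.000e-01  1.020e+01] F [-1.2  1.7  5.3] gap 0.136
slide [-0.0012  0.1443  0.002 ] ang [-0.011 -0.021  0.031] rows 3.5
```

>>> play_rows(slide=[[0,-0.002,0],[0,-0.004,0],[0,-0.006,0],[0,-0.007,0],[0,-0.008,0],[0,-0.009,0],[0,-0.009,0],[0,-0.009,0]], angular=[[0,0,0],[0,0,0],[0,0,0],[0,0,0],[0,0,0],[0,0,0],[0,0,0],[0,0,0]])

```text
t: 4.87
ee_pos: [517.3, 278.5, 81.2]
orientation: [179.8, -0.0, 10.1]
wrist_force: [9.2, -15.9, 7.1]
finger_gap: 0.136
```

>>> play_rows(slide=[[0,-0.001,0],[0,-0.002,0],[0,-0.003,0],[0,-0.004,0],[0,-0.005,0],[0,-0.005,0],[0,-0.005,0],[0,-0.005,0]], angular=[[0,0,0],[0,0,0],[0,0,0],[0,0,0],[0,0,0],[0,0,0],[0,0,0],[0,0,0]])

```text
t: 5.53
ee_pos: [517.1, 278.7, 81.1]
orientation: [179.4, 0.1, 10.1]
wrist_force: [18.7, -35.8, 9.9]
finger_gap: 0.134
```

>>> play_rows(slide=[[0,0.004,0],[0,0.008,0],[0,0.0095,0],[0,0.0095,0]], angular=[[0,0,0],[0,0,0],[0,0,0],[0,0,0]])

```text
t: 5.87
ee_pos: [517.6, 277.3, 81.2]
orientation: [-180.0, -0.1, 10.1]
wrist_force: [1.1, -2.2, 5.4]
finger_gap: 0.135
```

>>> play_rows(slide=[[0,0,0],[0,0,0],[0,0,0],[0,0,0],[0,0,0],[0,0,0]], angular=[[0,0,0],[0,0,0],[0,0,0],[0,0,0],[0,0,0],[0,0,0]], gripper=0.6)

```text
t: 6.37
ee_pos: [516.5, 277.4, 79.9]
orientation: [180.0, 0.0, 10.2]
wrist_force: [-0.0, -0.3, 0.4]
finger_gap: 0.595
```

>>> play_rows(slide=[[0,0,-0.01],[0,0,-0.03],[0,0,-0.055],[0,0,-0.08],[0,0,-0.11],[0,0,-0.135],[0,0,-0.15],[0,0,-0.15]], angular=[[0,0,0],[0,0,0],[0,0,0],[0,0,0],[0,0,0],[0,0,0],[0,0,0],[0,0,0]])

```text
t: 7.03
ee_pos: [518.2, 278.5, 235.3]
orientation: [-179.8, -0.4, 10.2]
wrist_force: [0.8, 0.0, 0.1]
finger_gap: 0.603
```

```bash
python3 plan.py 480.5 -378 230 -24.4
```

```text
t 7.03 q [ 47.3  12.  -10.6   0.1 -66.9  52.8] ee [518.2 278.5 235.3] [-179.8   -0.4   10.2] F [0.8 0.  0.1] gap 0.603
slide [-0.1533  0.6395  0.0022] ang [-0.05  -0.05   5.765] rows 15.8
```

>>> play_rows(slide=[[-0.004,0.015,0],[-0.01,0.043,0],[-0.018,0.075,0],[-0.026,0.11,0],[-0.034,0.145,0],[-0.043,0.18,0],[-0.051,0.215,0],[-0.06,0.25,0]], angular=[[0,0,0.1],[0,0,0.4],[0,0,0.7],[0,0,1],[0,0,1.3],[0,0,1.6],[0,0,1.9],[0,0,2.2]])

```text
t: 7.7
ee_pos: [500.6, 18.7, 230.0]
orientation: [180.0, 0.0, -3.1]
wrist_force: [1.9, -0.4, 0.6]
finger_gap: 0.597
```

```bash
python3 plan.py 480.5 -378 230 -24.4
```

```text
t 7.7 q [ 24.6   4.1 -20.9  -0.  -65.1  62.2] ee [500.6  18.7 230. ] [180.    0.   -3.1] F [ 1.9 -0.4  0.6] gap 0.597
slide [0.0016 0.3972 0.    ] ang [2.000e-03 5.000e-03 3.545e+00] rows 9.5
```

>>> play_rows(slide=[[0,0.033,0],[0,0.066,0],[0,0.1,0],[0,0.133,0],[0,0.166,0],[0.001,0.2,0],[0.001,0.233,0],[0.001,0.266,0]], angular=[[0,0,0.3],[0,0,0.6],[0,0,0.9],[0,0,1.2],[0,0,1.5],[0,0,1.8],[0,0,2.1],[0,0,2.4]])

```text
t: 8.37
ee_pos: [487.3, -246.7, 229.9]
orientation: [-180.0, 0.0, -17.6]
wrist_force: [1.1, 0.1, 0.1]
finger_gap: 0.601
```

```bash
python3 plan.py 480.5 -378 180 -24.4
```

```text
t 8.37 q [ -6.3   8.5 -15.8  -0.  -65.8  78.7] ee [ 487.3 -246.7  229.9] [-180.     0.   -17.6] F [1.1 0.1 0.1] gap 0.601
slide [0.0331 0.1273 0.0499] ang [0.    0.006 1.141] rows 3.4
```

>>> play_rows(slide=[[0.008,0.03,0],[0.015,0.058,0.01],[0.022,0.083,0.02],[0.028,0.105,0.035],[0.031,0.12,0.045],[0.033,0.127,0.05],[0.033,0.127,0.05],[0.033,0.127,0.05]], angular=[[0,0,0.3],[0,0,0.6],[0,0,0.8],[0,0,1],[0,0,1.1],[0,0,1.14],[0,0,1.14],[0,0,1.14]])

```text
t: 9.03
ee_pos: [481.4, -375.9, 179.9]
orientation: [180.0, 0.1, -24.3]
wrist_force: [-0.3, 0.0, 0.0]
finger_gap: 0.601
```

```bash
python3 plan.py 480.5 -378 110 -24.4
python3 - <<'E'
from h import *
from bench import imaging, manip
e=manip.state()["ee_pos"]
ims=[]
for n,(x,y,w,h) in (("top",(250,150,120,130)),("side",(200,170,130,130))):
    d=imaging.read_camera(n); pickle.dump(d,open(n+"2.pkl","wb")); 
    im=np.ascontiguousarray(cv2.resize(d["pixels"][y:y+h,x:x+w,::-1],None,fx=3.2,fy=3.2,interpolation=cv2.INTER_CUBIC))
    p=(480.8,-378,-.427); c=cam(d)
    edges(im,c,T(p,box(90,18,36,74)),(255,255,0),3.2,np.array([x,y]))
    u=(proj(c,[e])[0]-[x,y]+.5)*3.2; cv2.drawMarker(im,tuple(int(v) for v in u),(0,255,255),cv2.MARKER_CROSS,12,1)
    ims.append(im)
# guard check: top view full-scale right panel
D=pickle.load(open("top2.pkl","rb"))["pixels"][140:260,20:190,::-1]
D=cv2.resize(D,(800,565)) [:0] if False else cv2.resize(D,None,fx=1.5,fy=1.5)
o=np.hstack(ims); print(o.shape)
o=np.vstack([o,np.pad(D,((0,0),(0,o.shape[1]-D.shape[1]),(0,0)))]); cv2.imwrite("pics/a2.png",o)
E
```

```text
t 9.03 q [-19.7  16.7 -11.8  -0.  -61.5  85.4] ee [ 481.4 -375.9  179.9] [ 1.80e+02  1.00e-01 -2.43e+01] F [-0.3  0.   0. ] gap 0.601
slide [0.0001 0.0023 0.0699] ang [0.001 0.01  0.014] rows 1.7
(416, 800, 3)
```

View pics/a2.png

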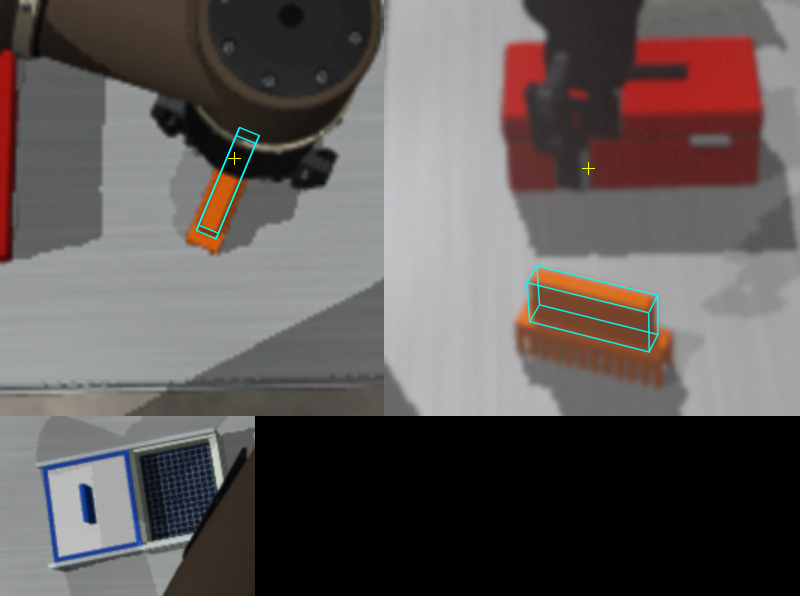

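>>> play_rows(slide=[[0,0.001,0.02],[0,0.001,0.045],[0,0.001,0.07],[0,0.001,0.09],[0,0.001,0.11],[0,0.001,0.125],[0,0.001,0.138],[0,0.001,0.138]], angular=[[0,0,0],[0,0,0],[0,0,0],[0,0,0],[0,0,0],[0,0,0],[0,0,0],[0,0,0]])

```text
t: 9.8
ee_pos: [480.8, -375.3, 40.4]
orientation: [-180.0, 0.2, -24.2]
wrist_force: [-0.1, -0.2, 0.6]
finger_gap: 0.601
```

>>> play_rows(slide=[[0,0,0],[0,0,0],[0,0,0],[0,0,0],[0,0,0],[0,0,0],[0,0,0],[0,0,0]], angular=[[0,0,0],[0,0,0],[0,0,0],[0,0,0],[0,0,0],[0,0,0],[0,0,0],[0,0,0]], gripper=0, grip_force=50)

```text
t: 10.47
ee_pos: [482.3, -377.0, 43.4]
orientation: [-180.0, -0.1, -24.3]
wrist_force: [-0.0, 3.3, 7.4]
finger_gap: 0.207
```

```bash
python3 plan.py 480.5 -378 200 -24.4
```

```text
t 10.47 q [-19.8  24.9 -20.2   0.  -44.9  85.5] ee [ 482.3 -377.    43.4] [-1.80e+02 -1.00e-01 -2.43e+01] F [-0.   3.3  7.4] gap 0.207
slide [-0.0009  0.0016 -0.1566] ang [-0.001 -0.019  0.022] rows 3.8
```

>>> play_rows(slide=[[0,0,-0.006],[0,0,-0.018],[0,0,-0.036],[0,0,-0.06],[0,0,-0.085],[0,0,-0.11],[0,0,-0.135],[0,0,-0.155]], angular=[[0,0,0],[0,0,0],[0,0,0],[0,0,0],[0,0,0],[0,0,0],[0,0,0],[0,0,0]])

```text
t: 11.13
ee_pos: [481.5, -377.1, 199.7]
orientation: [180.0, -0.1, -24.3]
wrist_force: [0.1, -0.1, -1.3]
finger_gap: 0.201
```

>>> play_rows(slide=[[0,0,-0.01],[0,0,-0.015],[0,0,-0.015],[0,0,-0.015]], angular=[[0,0,0],[0,0,0],[0,0,0],[0,0,0]])

```text
t: 11.47
ee_pos: [480.9, -376.5, 211.0]
orientation: [-180.0, 0.1, -24.3]
wrist_force: [0.1, -0.4, -1.4]
finger_gap: 0.208
```

```bash
python3 plan.py 545 120.5 213 10.1
python3 - <<'E'
from h import *
from bench import imaging, manip
e=manip.state()["ee_pos"]
ims=[]
for n,(x,y,w,h) in (("top",(270,140,120,120)),("side",(215,130,130,120))):
    d=imaging.read_camera(n); pickle.dump(d,open(n+"3.pkl","wb")); 
    im=np.ascontiguousarray(cv2.resize(d["pixels"][y:y+h,x:x+w,::-1],None,fx=3.2,fy=3.2,interpolation=cv2.INTER_CUBIC))
    a=np.radians(-24.3);p=(e[0]-.8*np.cos(a),e[1]-.8*np.sin(a),a); c=cam(d); b=e[2]-39.4
    edges(im,c,T(p,box(90,18,b+32,b+70)),(255,255,0),3.2,np.array([x,y]))
    edges(im,c,T(p,box(110,30,b,b+32)),(255,0,255),3.2,np.array([x,y]))
    ims.append(im)
cv2.imwrite("pics/a3.png",np.hstack(ims))
E
```

```text
t 11.47 q [-19.8  15.4  -9.4  -0.  -65.3  85.5] ee [ 480.9 -376.5  211. ] [-1.80e+02  1.00e-01 -2.43e+01] F [ 0.1 -0.4 -1.4] gap 0.208
slide [-0.1462 -0.4794 -0.0016] ang [-0.008  0.013 -5.734] rows 12.0
```

View pics/a3.png

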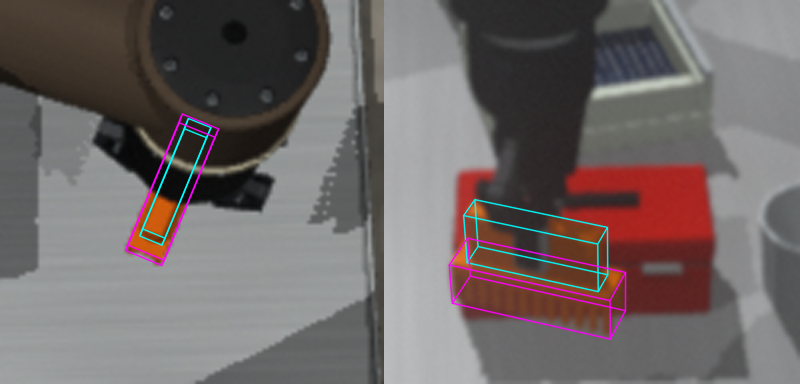

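>>> play_rows(slide=[[-0.003,-0.009,0],[-0.008,-0.027,0],[-0.015,-0.05,0],[-0.022,-0.073,0],[-0.029,-0.096,0],[-0.036,-0.119,0],[-0.043,-0.142,0],[-0.05,-0.165,0]], angular=[[0,0,-0.1],[0,0,-0.3],[0,0,-0.6],[0,0,-0.9],[0,0,-1.15],[0,0,-1.4],[0,0,-1.7],[0,0,-2]])

```text
t: 12.23
ee_pos: [503.3, -204.3, 211.2]
orientation: [180.0, 0.1, -12.2]
wrist_force: [0.9, -0.4, -0.8]
finger_gap: 0.204
```

```bash
python3 plan.py 545 120.5 213 10.1
```

```text
t 12.23 q [ -1.4   9.1 -17.7  -0.  -63.4  79.3] ee [ 503.3 -204.3  211.2] [ 1.80e+02  1.00e-01 -1.22e+01] F [ 0.9 -0.4 -0.8] gap 0.204
slide [-0.0278 -0.3263 -0.0018] ang [-2.000e-03  1.400e-02 -3.713e+00] rows 7.9
```

>>> play_rows(slide=[[-0.002,-0.022,0],[-0.004,-0.044,0],[-0.006,-0.066,0],[-0.008,-0.088,0],[-0.01,-0.11,0],[-0.012,-0.132,0],[-0.014,-0.154,0],[-0.015,-0.176,0]], angular=[[0,0,-0.25],[0,0,-0.5],[0,0,-0.75],[0,0,-1],[0,0,-1.25],[0,0,-1.5],[0,0,-1.75],[0,0,-2]])

```text
t: 12.9
ee_pos: [525.9, -29.3, 211.3]
orientation: [180.0, 0.1, -0.2]
wrist_force: [0.1, -0.6, -0.8]
finger_gap: 0.203
```

```bash
python3 plan.py 545 120.5 200 10.1
```

```text
t 12.9 q [ 18.2   7.5 -19.6  -0.  -63.1  71.7] ee [525.9 -29.3 211.3] [ 1.8e+02  1.0e-01 -2.0e-01] F [ 0.1 -0.6 -0.8] gap 0.203
slide [ 0.0187 -0.1499  0.0113] ang [ 0.     0.013 -1.714] rows 3.6
```

>>> play_rows(slide=[[0.002,-0.02,0],[0.005,-0.042,0],[0.008,-0.064,0],[0.011,-0.086,0],[0.014,-0.108,0],[0.016,-0.128,0.004],[0.018,-0.142,0.008],[0.019,-0.15,0.011]], angular=[[0,0,-0.2],[0,0,-0.5],[0,0,-0.8],[0,0,-1.1],[0,0,-1.3],[0,0,-1.5],[0,0,-1.65],[0,0,-1.71]])

```text
t: 13.57
ee_pos: [545.9, 120.7, 199.9]
orientation: [180.0, 0.1, 10.1]
wrist_force: [0.1, 0.1, -0.8]
finger_gap: 0.199
```

```bash
cat > view.py <<'E'
from h import *
from bench import imaging, manip
import sys
tag,out=sys.argv[1:3]; fb=(545,120.5,np.radians(10.1))
s=manip.state(); e=s["ee_pos"]
ims=[]
for n,(x,y,w,h) in (("top",(50,130,140,120)),("side",(215,70,120,120))):
    d=imaging.read_camera(n); pickle.dump(d,open(n+tag+".pkl","wb")); src=d
    im=np.ascontiguousarray(cv2.resize(src["pixels"][y:y+h,x:x+w,::-1],None,fx=3.05,fy=3.05,interpolation=cv2.INTER_CUBIC))
    a=np.radians(s["orientation"][2]);p=(e[0]-.8*np.cos(a),e[1]-.8*np.sin(a),a); c=cam(d); b=e[2]-39.4; o=np.array([x,y])
    edges(im,c,T(fb,box(200,170,4,64)),(0,255,255),3.05,o)
    edges(im,c,T(fb,box(170,140,34,64)),(0,255,0),3.05,o)
    edges(im,c,T(p,box(110,30,b,b+32)),(255,0,255),3.05,o)
    ims.append(im)
a=np.hstack(ims)
d=pickle.load(open("top2.pkl","rb")); x,y,w,h=40,130,130,70
im=np.ascontiguousarray(cv2.resize(d["pixels"][y:y+h,x:x+w,::-1],None,fx=3.05,fy=3.05,interpolation=cv2.INTER_CUBIC)); c=cam(d)
edges(im,c,T(fb,box(200,170,4,64)),(0,255,255),3.05,np.array([x,y])); edges(im,c,T(fb,box(170,140,34,64)),(0,255,0),3.05,np.array([x,y]))
a=np.vstack([a,np.pad(im,((0,0),(0,a.shape[1]-im.shape[1]),(0,0)))])
cv2.imwrite(out,a); print(a.shape)
E
python3 plan.py 546 120.5 200 10.1; python3 view.py 4 pics/a4.png
```

```text
t 13.57 q [ 32.5  11.1 -16.7  -0.  -62.3  67.6] ee [545.9 120.7 199.9] [1.80e+02 1.00e-01 1.01e+01] F [ 0.1  0.1 -0.8] gap 0.199
slide [ 0.0001  0.0002 -0.0001] ang [0.003 0.013 0.001] rows 0.0
(580, 793, 3)
```

View pics/a4.png

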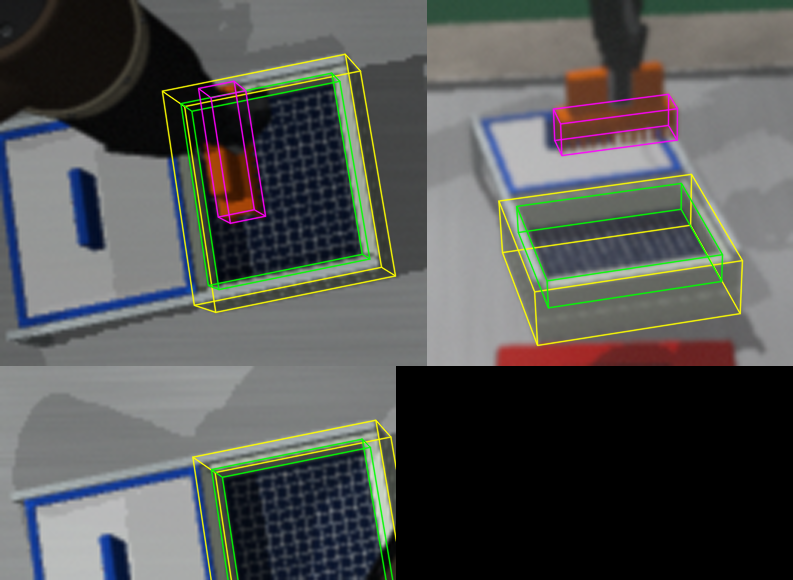

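>>> play_rows(slide=[[0,0,0.01],[0,0,0.025],[0,0,0.042],[0,0,0.06],[0,0,0.076],[0,0,0.09],[0,0,0.1],[0,0,0.105]], angular=[[0,0,0],[0,0,0],[0,0,0],[0,0,0],[0,0,0],[0,0,0],[0,0,0],[0,0,0]])

```text
t: 14.33
ee_pos: [545.4, 117.9, 94.3]
orientation: [180.0, 0.1, 9.9]
wrist_force: [-0.9, 0.1, -0.4]
finger_gap: 0.202
```

>>> play_rows(slide=[[0,0,0],[0,0,0],[0,0,0],[0,0,0]], angular=[[0,0,0],[0,0,0],[0,0,0],[0,0,0]])

```text
t: 14.67
ee_pos: [546.9, 119.4, 97.0]
orientation: [-180.0, -0.1, 10.0]
wrist_force: [-0.1, 0.3, -1.3]
finger_gap: 0.206
```

Run:
```python
from h import *
from bench import imaging, manip
s=manip.state(); e=s["ee_pos"]; print(s["t"],e,s["orientation"],s["wrist_force"])
fb=(545,120.5,np.radians(10.1)); ims=[]
for n,(x,y,w,h),k in (("top",(95,145,85,90),4.6),("side",(230,90,85,90),4.6)):
    d=imaging.read_camera(n); pickle.dump(d,open(n+"5.pkl","wb")); c=cam(d); o=np.array([x,y])
    im=np.ascontiguousarray(cv2.resize(d["pixels"][y:y+h,x:x+w,::-1],None,fx=k,fy=k,interpolation=cv2.INTER_CUBIC))
    a=np.radians(s["orientation"][2]);p=(e[0]-.8*np.cos(a),e[1]-.8*np.sin(a),a); b=e[2]-39.4
    edges(im,c,T(fb,box(170,140,34,64)),(0,255,0),k,o)
    edges(im,c,T(p,box(110,30,b,b+32)),(255,0,255),k,o)
    edges(im,c,T(p,box(90,18,b+32,b+70)),(255,255,0),k,o)
    ims.append(im)
cv2.imwrite("pics/a5.png",np.hstack(ims))
```

```text
14.6667 [546.85031207 119.37312279  96.97469011] [-1.79973090e+02 -8.61100626e-02  9.97752000e+00] [-0.09468245  0.2903078  -1.34578701]
```

View pics/a5.png

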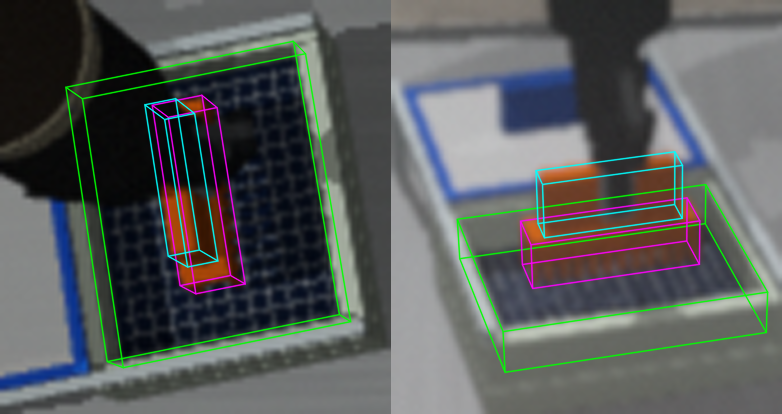

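>>> play_rows(slide=[[0,0,0.002],[0,0,0.004],[0,0,0.007],[0,0,0.009],[0,0,0.01],[0,0,0.01],[0,0,0.01],[0,0,0.01]], angular=[[0,0,0],[0,0,0],[0,0,0],[0,0,0],[0,0,0],[0,0,0],[0,0,0],[0,0,0]])

```text
t: 15.43
ee_pos: [546.4, 119.2, 86.1]
orientation: [180.0, -0.0, 10.0]
wrist_force: [-0.7, -1.2, -0.9]
finger_gap: 0.2
```

Run:
```python
from h import *
from bench import imaging, manip
E=[];O=[];F=[]
for i in range(12):
    d=imaging.read_camera("side" if i%2 else "top"); s=manip.state(); E.append(s["ee_pos"]);O.append(s["orientation"]);F.append(s["wrist_force"])
    pickle.dump(d,open(("side" if i%2 else "top")+"6.pkl","wb"))
e=np.mean(E,0); print(s["t"],e.round(1),np.std(E,0).round(1),O[-1].round(2),np.mean(F,0).round(2),s["finger_gap"])
fb=(545,120.5,np.radians(10.1)); ims=[]
for n,(x,y,w,h),k in (("top",(95,145,85,90),4.6),("side",(230,90,85,90),4.6)):
    d=pickle.load(open(n+"6.pkl","rb")); c=cam(d); o=np.array([x,y])
    im=cv2.resize(d["pixels"][y:y+h,x:x+w,::-1],None,fx=k,fy=k,interpolation=cv2.INTER_CUBIC)
    im=np.ascontiguousarray(cv2.convertScaleAbs(im,alpha=1.6,beta=20))
    a=np.radians(10);p=(e[0]-.8*np.cos(a),e[1]-.8*np.sin(a),a); b=e[2]-39.4
    if n=="top": edges(im,c,T(fb,box(170,140,34,64)),(0,255,0),k,o)
    edges(im,c,T(p,box(110,30,b,b+32)),(255,0,255),k,o)
    ims.append(im)
cv2.imwrite("pics/a6.png",np.hstack(ims))
```

```text
16.0333 [546.4 119.2  86.2] [0. 0. 0.] [-180.     -0.      9.98] [-0.16  0.19 -0.98] 0.20309332862765192
```

View pics/a6.png

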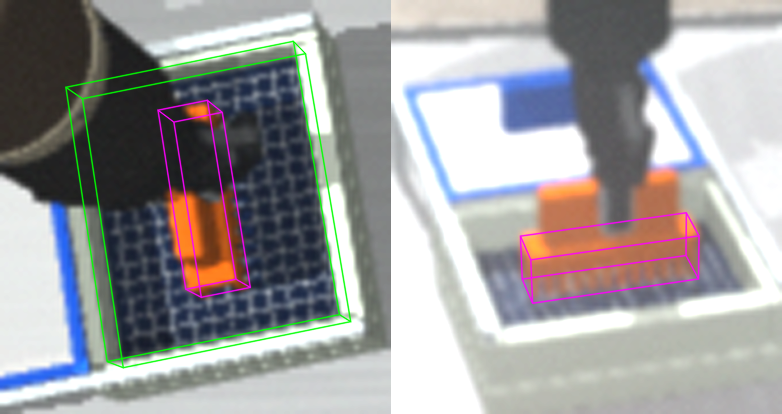

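>>> play_rows(slide=[[0,0,0.001],[0,0,0.002],[0,0,0.002],[0,0,0.002],[0,0,0.002],[0,0,0.002],[0,0,0.002],[0,0,0.002]], angular=[[0,0,0],[0,0,0],[0,0,0],[0,0,0],[0,0,0],[0,0,0],[0,0,0],[0,0,0]])

```text
t: 16.7
ee_pos: [546.4, 119.2, 84.1]
orientation: [-180.0, -0.0, 10.0]
wrist_force: [-0.1, 0.1, -0.9]
finger_gap: 0.199
```

```bash
python3 plan.py 545 120.5 84 10.1 && python3 -c "
from bench import finish_job
print(finish_job())"
```

```text
t 16.7 q [ 32.4  17.8 -24.8   0.  -47.4  67.6] ee [546.4 119.2  84.1] [-180.   -0.   10.] F [-0.1  0.1 -0.9] gap 0.199
slide [-0.0011 -0.0015  0.0001] ang [-0.    -0.001 -0.02 ] rows 0.0
the job is handed in; nothing more can be done
None
```

The guard is fully open and the scraper is held over the filter screen; I handed the job in at 16.7 s. No verdict was reported.

**What I did:** I gripped the guard's handle and slid it to its end stop, about 147 mm of travel. Then I picked up the orange scraper by its bar, carried it about 165 mm up over the toolbox, and lowered it over the screen.

**Last checks:**
- **Height:** the teeth are about 11 mm above the screen, worked out from the tool height, good to about 2 mm.
- **Centring:** the scraper is within about 2–3 mm of the screen's centre.
- **Angle:** the gripper is level and turned 10.0°, against about 10.1° for the box.
- **Hold:** the fingers are open about 17 mm on the 18 mm bar. The wrist force is about 0.9 N, which fits the scraper's weight alone, with no sign of contact.
- **Guard:** it is fully open in the pictures.

**Disagreements and gaps:**
- An early outline fit from the side camera put objects 7–10 mm further along y than the top camera did. I went by the top camera and the arm's own readings, and later views from both cameras agreed to about 3 mm.
- The box's y position differed by about 2 mm between the end-stop reading and the top camera.
- I did not measure the toolbox, bottle, dipper and brush again at the end. No wrist-force reading suggested that anything was touched along the way.

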